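Set the label offset dial to the flagged line and confirm it

ROBOT

A 6-joint arm with a two-finger parallel gripper is mounted at the origin on a cart in front of the work surface, level with it; the furniture and walls round the work are solid. World frame = base frame: x ahead of the robot, y to its left, z up, the work surface at z = 0. Lengths are in m, angles in rad, forces in N, time in s.
With the tool pointing down it reaches from about 0.25 to 0.775 m from the base axis. Payload 4 kg.
Tool frame: the origin (TCP) lies midway between the tips of the shut fingers; the grasp point (between the pads) lies grip_point_offset behind it (grip_point_offset is the distance from the TCP to the grasp point, in m); z points along the fingers, y is the line along which they close (so a half turn about z gives the same grasp; the last joint's range is limited). The gripper opens to 94 mm and grips with 3 to 60 N. Pads are 16 mm wide; open, the fingers measure 119 mm over their backs; the gripper's body (75 mm by 177 mm) begins 78 mm behind the grasp point.
Start: joints at [-1.255, 0.087, 1.371, -0, 1.684, -0.103], TCP at [0.224, -0.502, 0.206] pointing down, gripper open.
Joint ranges: [-3.1, 3.1], [-0.76, 2.03], [0.27, 2.55], [-1.08, 4.22], [0.17, 2.65], [-2.57, 2.57]. Speed limits (rad/s): [2.79, 2.79, 3.14, 3.14, 3.14, 3.14].

INTERFACE

Orientations are given as [roll, pitch, yaw] about the fixed x, y, z axes, in that order (R = Rz(yaw) Ry(pitch) Rx(roll)).
In Python, from bench import * gives the robot as it stands. The module is installed in compiled form; this text tells all that it offers.
- The arm moves only by the tool apply_moves, never from a script. Its argument "commands" is a list of rows, each a list of 7 numbers: the turn, a rotation vector about the world's x, y, z in rad, then the shift along the world's x, y, z in m, then the opening in per cent of the stroke, from 0 (shut) to 100 (fully open). In form: [[ax, ay, az, x, y, z, jaw], ...]. A call has exactly 5 rows; each row is the pose to reach, as a shift and turn from the pose commanded when the call began; what a row does not reach only later rows make up. A row lasts 1/10 s, in which the tool goes at most 50 mm and 8.59 degrees, less where a joint would pass 70% of its speed; a pose out of reach is approached as far as the arm can. A call with a gripper value outside its range is refused whole. The fingers move at their own pace and stop on an object; the grip force is fixed at half the most. Time passes only in rows, so rows that repeat a pose let the fingers close, or fill a call up. It gives the time, the measured TCP pose, the force, the opening and the grip force at its end, in the units of the state.
- get_obs(): the state, without advancing time (a new reading comes with each control period).
- snapshot(name): name is "scene" or "side" or "wrist"; returns a dict with "pixels" (400x640x3 uint8, red, green, blue), "vertical_fov" (degrees; the focal length in pixels is half the picture's height over the tangent of half this angle, whatever the lens; pixels are square), "cx", "cy" (the principal point, pixels), "k1" (the pictures are not rectified: a ray, as slopes to the right and down, at radius r is drawn at 1 + k1 r^2 times it, then the intrinsics apply), "rvec" (rotation vector, rad) and "tvec" (3), from world to camera coordinates, as OpenCV has them. Camera axes: x right, y down, z forward; pixel columns grow to the right and rows downward; lengths in m; the calibration is good to about 2 mm. A picture is of the moment at which its call begins. There is no depth.
- close_job(): hands the job in; it is judged then, once.
Trained networks look in the newest picture that a camera, given by its name, has taken for a name from the list of things; names that differ only in an ending like _2 or _b are one class to them, and where a whole thing is asked for, a point or a joint stands for the part that bears it (a point fixed in the world has none). Each returns a list of dicts, best first, with "score" (0 to 1); they miss things now and then, are a little off and sometimes report something else, mostly with a low value. They report only what shows in the picture. A call takes as long as a camera call.
- masks_of(camera, query): "mask" (400x640 bool, what is visible of it) and "extent" ([left, top, right, bottom] in pixels, round what is visible of it).
- place_of(camera, query): "pixel" ([column, row] in pixels: a listed point, or the origin of a listed thing).
The state is a dict: "time": time; "joint_positions": joint angles; "qvel": joint speeds; "joint_torque": joint torques, N m; "tool_pos": TCP position; "ee_rot": TCP orientation; "wrist_force": force on the tool from outside, world axes, zero at the start; "wrist_torque": the same for the moment, N m; "width": finger opening in m; "finger_force": force on a finger pad.
Only numpy, scipy, OpenCV 4.12 (cv2) and the standard library are available. Lean on these libraries where they do the work, as an engineer would, in place of code of your own. Each camera call takes 0.05 s, during which the arm holds its last target. There are 200 camera calls.

TASK

Push the dial of the setting box round by its peg until the white index mark on the dial lines up with the scale line that carries the raised steel rider, then press the round set button fully down and let it come back up. Do not press the button before the dial is set, do not lift the dial off its seat, and leave the bottle, the bottle cap and the marker pen where they are.

Things in the scene. Friction and masses are not known exactly. Their poses are not given: they have to be found in the camera images.
- setter: Grey setting box fixed to the table, 206 x 144 mm, top face 30 mm above the table. Its origin lies at table level under the dial's axis; its own z is up; its own x points from the button to the dial, so the button stands 105 mm from the dial's axis toward the robot side (own -x). The box reaches from x = -133 to +73 mm and y = -72 to +72 mm in its own frame.
- dial_centre (a point): Centre of the dial's flat upper face, on its vertical axis, 44 mm above the table. The dial is a black disc, 100 mm across, upper face at 44 mm; a flat screw 3 mm high sits on its middle.
- index_mark (a point): Outer end of the white index mark, a radial line 2.6 mm wide on the dial, at the dial's rim: 50 mm from the dial's axis. It turns with the dial.
- target_line (a point): Inner end of the flagged scale line, the only line with a raised steel rider block on it (14 mm wide, top 40.5 mm above the table, 60 to 73 mm from the dial's axis). The point lies 50 mm from the axis, at the dial's rim, 34 mm high; index and line agree when it and index_mark coincide seen from above. At another angle each run; plain lines stand every 15 degrees round it.
- peg (a point): Centre of the top of the steel peg that stands upright on the dial: 15 mm in diameter, 28 mm tall (from 44 to 72 mm above the table), 32 mm from the dial's axis on the side opposite the index mark. Pushed sideways it turns the dial; about 2 N at the peg is enough, and the dial stays where it is left.
- dial (a joint): Angle of the dial, rad, grows counter-clockwise seen from above. No stops: it can be turned either way. Its value as such does not tell the target.
- dial_lift (a joint): How far the dial has been lifted off its seat, m; 0 when seated. It sits there by its weight (0.6 kg) and must stay down.
- set_button_top (a point): Centre of the top of the round grey push button on the setting box, 28 mm in diameter, 52 mm above the table when up and 46 mm when fully down, in a round black housing (44 mm across, top at 42 mm); pressed straight down. The point moves with the button.
- set_button (a joint): How far the button is pressed, m: 0 up, 0.006 fully down (about 5 N, springs back by itself).
- bottle_front: Filled bottle with yellow cap and label, 54 mm across, 166 mm tall, standing near the table's front edge to the right of the setting box; origin at the centre of its underside. Leave it alone.
- cap_stray: Loose yellow bottle cap, 29 mm across, 17 mm high, on the table to the left of the setting box; origin at the centre of its underside. Leave it alone.
- marker_black: Loose blue and white marker pen, 135 mm long and 17 mm thick, lying on the table behind the setting box; origin at the centre of its underside. Leave it alone.

How it is judged:
By the outcome, as a careful person would: the job done as asked, in the order asked, and still so for the second after the job is handed in, with the robot touching nothing.
It also fails if it takes over 48 s, if anything falls off the work surface, if the arm or the gripper's body presses on something with over 40 N, if the wrist force passes 120 N, or if a joint passes its speed limit or range.

## Working session

There is one attempt and no reset: what is moved stays moved. The work goes in short steps, Python scripts to look and compute and a tool call to move; the robot and the scene stay as the last step left them, time stands still between calls to the robot, and variables do not carry over. Pictures are saved under pics/ and viewed, at most 10 in all, crops included, and the job is handed in when it is done.

Besides the shell and the picture viewer there is one more tool, called in YAML: its name, and indented under it one key for each argument. apply_moves: Moves the arm, as the interface text tells. Its arguments: {"type":"object","properties":{"commands":{"type":"array"}},"required":["commands"]}

```bash
mkdir -p pics
cat > h.py <<'E'
from bench import *
import numpy as np, cv2
def snap(n,save=None):
    s=snapshot(n)
    if save: cv2.imwrite('pics/'+save,s['pixels'][:,:,::-1])
    return s
def cam(s):
    f=200/np.tan(np.radians(s['vertical_fov'])/2)
    K=np.array([[f,0,s['cx']],[0,f,s['cy']],[0,0,1.]]); D=np.array([s['k1'],0,0,0.])
    return K,D,cv2.Rodrigues(np.array(s['rvec'],float))[0],np.array(s['tvec'],float)
def at(s,px,z):
    K,D,R,t=cam(s)
    u=cv2.undistortPoints(np.array([[px]],float),K,D)[0,0]
    d=R.T@np.array([u[0],u[1],1]); c=-R.T@t
    return c+d*(z-c[2])/d[2]
def proj(s,P):
    K,D,R,t=cam(s)
    return cv2.projectPoints(np.atleast_2d(np.array(P,float)),np.array(s['rvec'],float),t,K,D)[0][:,0]
E
cat > m.py <<'E'
from h import *
Z=dict(setter=0,dial_centre=.044,index_mark=.044,target_line=.034,peg=.072,set_button_top=.052,bottle_front=0,cap_stray=0,marker_black=0)
for c in ('scene','side','wrist'):
    s=snap(c,c+'0.png')
    for q,z in Z.items():
        r=place_of(c,q)
        if r: print(c,q,[(round(a['score'],2),np.round(a['pixel'],1).tolist(),np.round(at(s,a['pixel'],z),4).tolist()) for a in r[:2]])
o=get_obs();print(o['time'],o['tool_pos'],o['ee_rot'],o['width'],o['wrist_force'])
E
python3 m.py
```

```text
scene setter [(0.96, [294.4, 234.4], [0.5233, 0.4036, 0.0])]
scene dial_centre [(0.74, [295.8, 233.4], [0.4962, 0.4103, 0.044]), (0.62, [293.0, 219.6], [0.5285, 0.4026, 0.044])]
scene index_mark [(0.64, [312.8, 218.4], [0.5152, 0.3662, 0.044])]
scene target_line [(0.87, [273.8, 213.6], [0.5649, 0.4295, 0.034])]
scene peg [(0.67, [275.4, 216.4], [0.5301, 0.437, 0.072])]
scene set_button_top [(0.62, [340.8, 238.4], [0.4456, 0.3395, 0.052]), (0.4, [292.9, 224.2], [0.5131, 0.409, 0.052])]
scene bottle_front [(0.85, [439.4, 241.5], [0.387, 0.1453, 0.0])]
scene cap_stray [(0.73, [250.1, 296.0], [0.4308, 0.5311, 0.0])]
scene marker_black [(0.89, [270.8, 174.4], [0.6938, 0.3891, 0.0])]
side setter [(0.97, [297.5, 252.3], [0.5304, 0.4118, 0.0])]
side dial_centre [(0.57, [302.0, 232.1], [0.5219, 0.4081, 0.044])]
side index_mark [(0.61, [322.0, 221.0], [0.5122, 0.3499, 0.044]), (0.41, [288.8, 221.4], [0.5671, 0.3835, 0.044])]
side target_line [(0.77, [278.1, 237.2], [0.5599, 0.4317, 0.034])]
side peg [(0.64, [291.9, 222.5], [0.5293, 0.4303, 0.072])]
side set_button_top [(0.57, [356.5, 221.3], [0.4469, 0.3319, 0.052])]
side bottle_front [(0.59, [416.0, 213.9], [0.3926, 0.1414, 0.0])]
side cap_stray [(0.5, [315.8, 301.7], [0.4213, 0.5304, 0.0])]
side marker_black [(0.67, [244.7, 228.3], [0.6773, 0.3838, 0.0]), (0.63, [314.8, 301.1], [0.4235, 0.5298, 0.0])]
1.5 [ 0.22364508 -0.50248378  0.20549811] [3.14150187e+00 1.99218720e-05 4.18772240e-01] 0.09399463875272884 [-0.10347082 -0.51459462  0.19093019]
```

Run:
```python
import cv2,numpy as np
a=cv2.imread('pics/scene0.png')[150:310,220:380];b=cv2.imread('pics/side0.png')[160:320,220:380]
c=cv2.imread('pics/wrist0.png')
cv2.imwrite('pics/v1.png',np.hstack([cv2.resize(x,(400,400),interpolation=2) for x in(a,b)]))
```

```text
(no output)
```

View pics/v1.png

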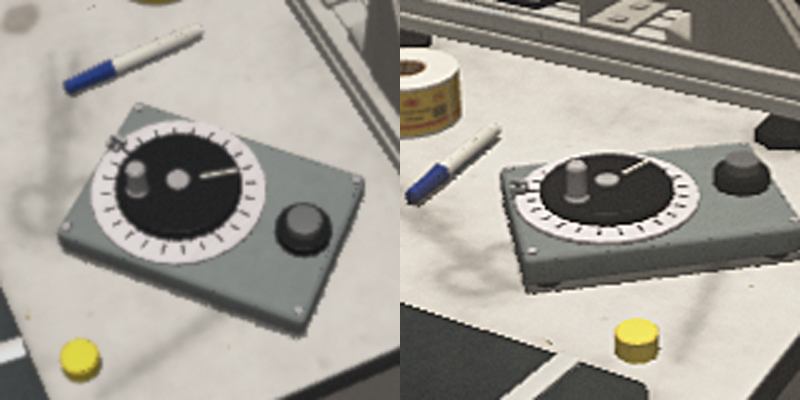

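View pics/scene0.png

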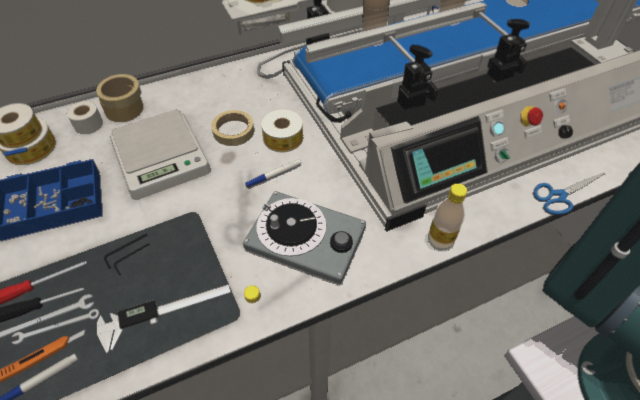

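Run:
```python
from h import *
from scipy.spatial.transform import Rotation as Ro
s=snap('scene')
for p in [(390,222),(640,150),(285,65),(345,150),(365,145)]: print(p,at(s,p,0),at(s,p,.2))
w=snap('wrist'); K,D,R,t=cam(w); o=get_obs(); RT=Ro.from_euler('xyz',o['ee_rot']).as_matrix()
c=-R.T@t; print('cam',c,'in tool',RT.T@(c-o['tool_pos']),'axis in tool',RT.T@R.T@[0,0,1],w['vertical_fov'],grip_point_offset)
```

```text
(390, 222) [0.47005065 0.2117564  0.        ] [0.35546678 0.30509181 0.2       ]
(640, 150) [ 0.40658892 -0.43235272  0.        ] [ 0.30772592 -0.1794573   0.2       ]
(285, 65) [1.05205778 0.20995615 0.        ] [0.79329794 0.30373752 0.2       ]
(345, 150) [0.6931997  0.20441513 0.        ] [0.5233369  0.29956913 0.2       ]
(365, 145) [0.68842367 0.15415029 0.        ] [0.519744 0.261756 0.2     ]
cam [ 0.29031352 -0.47352964  0.38407386] in tool [ 0.07265185  0.00065711 -0.17859649] axis in tool [-0.2491371   0.00144407  0.96846715] 71.93940789103765 0.0188
```

apply_moves:
  commands:
    - [0, 0, 0.08, 0.008, 0.036, 0.023, 35]
    - [0, 0, 0.16, 0.016, 0.072, 0.046, 35]
    - [0, 0, 0.24, 0.024, 0.108, 0.069, 35]
    - [0, 0, 0.32, 0.032, 0.144, 0.092, 35]
    - [0, 0, 0.4, 0.04, 0.18, 0.115, 35]

```text
time: 2.1
tool_pos: [0.2637, -0.321, 0.3215]
ee_rot: [3.141, -0.0, 0.822]
wrist_force: [0.5, -0.3, 1.0]
width: 0.0579
finger_force: 0.0
```

apply_moves:
  commands:
    - [0, 0, 0.08, 0.011, 0.045, 0.003, 35]
    - [0, 0, 0.16, 0.022, 0.09, 0.006, 35]
    - [0, 0, 0.24, 0.033, 0.135, 0.009, 35]
    - [0, 0, 0.32, 0.044, 0.18, 0.012, 35]
    - [0, 0, 0.4, 0.055, 0.225, 0.015, 35]

```text
time: 2.6
tool_pos: [0.3185, -0.0957, 0.3359]
ee_rot: [3.14, 0.0, 1.221]
wrist_force: [0.7, -0.1, 0.4]
width: 0.033
finger_force: 0.0
```

apply_moves:
  commands:
    - [0, 0, 0.02, 0.011, 0.045, 0, 35]
    - [0, 0, 0.04, 0.022, 0.09, 0, 35]
    - [0, 0, 0.06, 0.033, 0.135, 0, 35]
    - [0, 0, 0.08, 0.044, 0.18, 0, 35]
    - [0, 0, 0.09, 0.055, 0.225, 0, 35]

```text
time: 3.1
tool_pos: [0.3736, 0.1296, 0.3359]
ee_rot: [3.14, -0.0, 1.31]
wrist_force: [1.4, -0.6, 0.2]
width: 0.0327
finger_force: 0.0
```

apply_moves:
  commands:
    - [0, 0, 0, 0.02, 0.036, -0.015, 35]
    - [0, 0, 0, 0.04, 0.072, -0.03, 35]
    - [0, 0, 0, 0.06, 0.108, -0.045, 35]
    - [0, 0, 0, 0.08, 0.144, -0.06, 35]
    - [0, 0, 0, 0.1, 0.18, -0.075, 35]

```text
time: 3.6
tool_pos: [0.4742, 0.3092, 0.2599]
ee_rot: [3.141, -0.0, 1.309]
wrist_force: [-0.3, -0.5, 0.4]
width: 0.0328
finger_force: 0.0
```

apply_moves:
  commands:
    - [0, 0, 0, 0.013, 0.011, -0.02, 35]
    - [0, 0, 0, 0.026, 0.022, -0.04, 35]
    - [0, 0, 0, 0.026, 0.022, -0.04, 35]
    - [0, 0, 0, 0.026, 0.022, -0.04, 35]
    - [0, 0, 0, 0.026, 0.022, -0.04, 35]

```text
time: 4.1
tool_pos: [0.4998, 0.3293, 0.2223]
ee_rot: [3.14, -0.002, 1.308]
wrist_force: [-0.3, -0.3, -0.2]
width: 0.033
finger_force: 0.0
```

```bash
cat > m2.py <<'E'
import sys
from h import *
Z=dict(dial_centre=.044,index_mark=.044,target_line=.034,peg=.072,set_button_top=.052)
s=snap('wrist',sys.argv[1])
for q,z in Z.items():
    r=place_of('wrist',q)
    if r: print(q,[(round(a['score'],2),np.round(a['pixel'],1).tolist(),np.round(at(s,a['pixel'],z),4).tolist()) for a in r[:2]])
o=get_obs();print(o['time'],o['tool_pos'],o['ee_rot'],o['width'],o['wrist_force'])
E
python3 m2.py w1.png
```

```text
dial_centre [(0.85, [321.9, 124.0], [0.5241, 0.4065, 0.044])]
index_mark [(0.57, [328.0, 162.8], [0.5193, 0.3577, 0.044])]
target_line [(0.85, [354.5, 94.8], [0.573, 0.4306, 0.034])]
peg [(0.57, [320.4, 95.7], [0.53, 0.4362, 0.072]), (0.41, [280.3, 195.6], [0.4527, 0.3373, 0.072])]
set_button_top [(0.9, [277.9, 193.5], [0.4465, 0.3371, 0.052])]
4.4 [0.49970337 0.32936349 0.22159145] [ 3.14022300e+00 -1.15597623e-03  1.30857428e+00] 0.03321975474154351 [ 0.5771739  -0.19237383 -0.08301258]
```

View pics/w1.png

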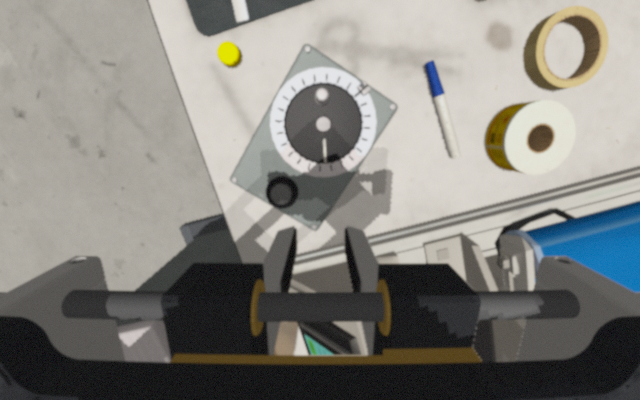

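```bash
cat > pol.py <<'E'
import sys
from h import *
def polar(s,img,c,z,r0,r1,n=1440,m=40):
    th=np.radians(np.arange(n)*360/n); r=np.linspace(r0,r1,m)
    P=np.stack([c[0]+r[:,None]*np.cos(th),c[1]+r[:,None]*np.sin(th),np.full((m,n),z)],-1).reshape(-1,3)
    p=proj(s,P).astype(np.float32).reshape(m,n,2)
    return cv2.remap(img,p[...,0],p[...,1],cv2.INTER_CUBIC)
def top(s,img,c,z,h=.08,n=560):
    g=np.linspace(-h,h,n); X,Y=np.meshgrid(g,-g)
    P=np.stack([c[0]+X,c[1]+Y,np.full_like(X,z)],-1).reshape(-1,3)
    p=proj(s,P).astype(np.float32).reshape(n,n,2)
    return cv2.remap(img,p[...,0],p[...,1],cv2.INTER_CUBIC)
E
python3 - <<'E'
from pol import *
s=snap('wrist'); g=cv2.cvtColor(s['pixels'],cv2.COLOR_RGB2GRAY)
# white ring ellipse -> centre; black disc centre
c=(.5245,.4065)
t34=top(s,g,c,.034); t44=top(s,g,c,.044)
def circ(t,mask):
    cs,_=cv2.findContours(mask,cv2.RETR_EXTERNAL,cv2.CHAIN_APPROX_NONE); k=max(cs,key=cv2.contourArea)
    (x,y),r=cv2.minEnclosingCircle(k); 
    e=cv2.fitEllipse(cv2.convexHull(k)); q=.16/559
    return c[0]+(e[0][0]-279.5)*q,c[1]-(e[0][1]-279.5)*q,np.array(e[1])*q
yy,xx=np.mgrid[:560,:560]; R=np.hypot(xx-279.5,yy-279.5)*.16/559
print('disc',circ(t44,(((t44<110)&(R<.058)).astype(np.uint8))*255))
print('ring',circ(t34,((t34>190)&(R<.078)).astype(np.uint8)*255))
a=polar(s,g,c,.044,.02,.046).mean(0); 
i=int(a[(k:=np.arange(960,1200))].argmax()+960); w=np.arange(i-16,i+17); v=a[w]-a[w].min(); print('index deg',(w*v).sum()/v.sum()/4)
b=polar(s,g,c,.034,.054,.062).mean(0)
from scipy.signal import find_peaks
pk,_=find_peaks(-cv2.GaussianBlur(b[None].astype(np.float32),(0,0),3)[0],prominence=12); print('ticks',pk/4, (pk/4)%15)
cv2.imwrite('pics/v2.png',np.hstack([t34,]))
E
```

```text
disc (0.5250373364825581, 0.40273704613427996, array([0.09451526, 0.10616997]))
ring (0.5197114196668157, 0.4129557070382379, array([0.1191969 , 0.13530659]))
index deg 259.8999492825596
ticks [ 10.5   25.5   40.25  55.    70.    85.    99.75 115.25 130.25 145.25
 160.75 175.75 191.25 206.75 221.5  251.75 266.75 296.5  311.5  326.
 341.   355.75] [10.5  10.5  10.25 10.   10.   10.    9.75 10.25 10.25 10.25 10.75 10.75
 11.25 11.75 11.5  11.75 11.75 11.5  11.5  11.   11.   10.75]
```

View pics/v2.png

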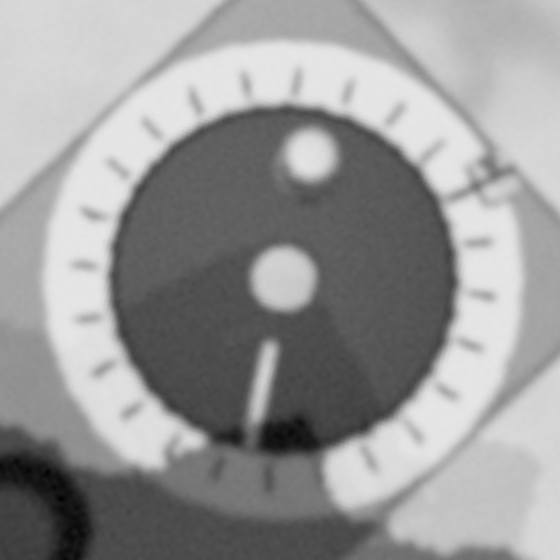

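apply_moves:
  commands:
    - [0, 0, 0.03, 0.01, 0.036, -0.02, 35]
    - [0, 0, 0.05, 0.02, 0.072, -0.05, 35]
    - [0, 0, 0.08, 0.03, 0.108, -0.09, 35]
    - [0, 0, 0.08, 0.03, 0.108, -0.11, 35]
    - [0, 0, 0.08, 0.03, 0.108, -0.12, 35]

```text
time: 4.95
tool_pos: [0.5279, 0.4373, 0.0957]
ee_rot: [-3.137, 0.005, 1.39]
wrist_force: [-0.2, -0.2, -0.3]
width: 0.033
finger_force: 0.0
```

Run:
```python
from h import *
a=snap('scene')['pixels'];b=snap('side')['pixels'];w=snap('wrist')['pixels']
f=lambda x:cv2.resize(x[:,:,::-1],(400,300),interpolation=2)
cv2.imwrite('pics/v3.png',np.vstack([np.hstack([f(a[150:300,200:400]),f(b[140:290,200:400])]),np.hstack([f(w[100:340,160:480]),f(w)])]))
o=get_obs();print(o['tool_pos'],o['ee_rot'],o['wrist_force'])
```

```text
[0.5297375  0.43696944 0.10085155] [3.14151152e+00 3.07984090e-04 1.38826927e+00] [0.52942024 0.02646245 0.02933867]
```

View pics/v3.png

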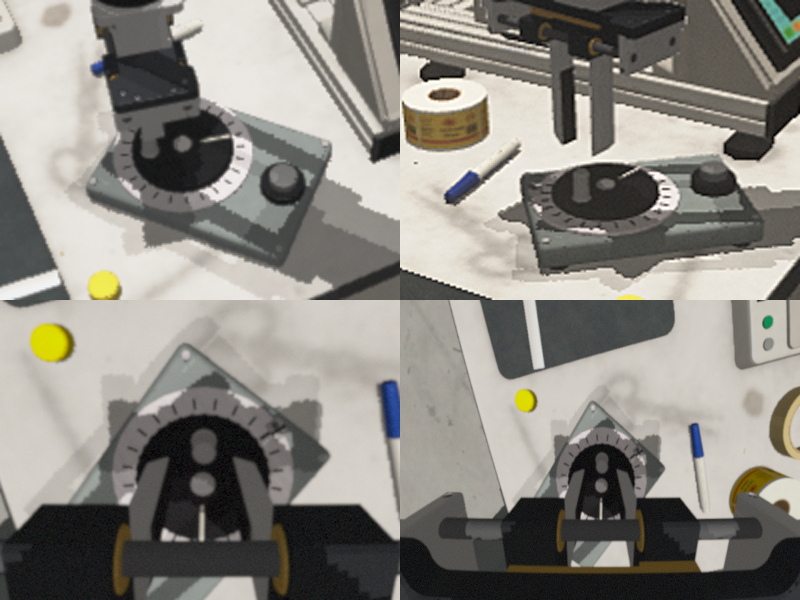

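apply_moves:
  commands:
    - [0, 0, 0, 0, 0, -0.015, 35]
    - [0, 0, 0, 0, 0, -0.03, 35]
    - [0, 0, 0, 0, 0, -0.04, 35]
    - [0, 0, 0, 0, 0, -0.045, 30]
    - [0, 0, 0, 0, 0, -0.045, 18]

```text
time: 5.6
tool_pos: [0.529, 0.4369, 0.0539]
ee_rot: [-3.14, 0.002, 1.389]
wrist_force: [-0.2, 0.2, -0.6]
width: 0.0239
finger_force: 0.0
```

Run:
```python
from h import *
o=get_obs();print(o['tool_pos'],o['width'],o['wrist_force'])
a=np.radians(79.5+126.25*np.arange(16)/15)
for k in range(3):
    for j in range(1,6):
        d=.0315*np.array([np.cos(a[5*k+j])-np.cos(a[5*k]),np.sin(a[5*k+j])-np.sin(a[5*k])])
        print(round(a[5*k+j]-a[5*k],3),np.round(d,4))
```

```text
[0.52898119 0.43686506 0.05391089] 0.023861005207114174 [-0.24631966  0.194522   -0.61613634]
0.147 [-0.0046  0.0005]
0.294 [-0.0092  0.0003]
0.441 [-0.0138 -0.0005]
0.588 [-0.0181 -0.002 ]
0.734 [-0.0222 -0.0041]
0.147 [-0.0038 -0.0027]
0.294 [-0.0071 -0.0059]
0.441 [-0.0099 -0.0096]
0.588 [-0.0121 -0.0136]
0.734 [-0.0137 -0.018 ]
0.147 [-0.001  -0.0045]
0.294 [-0.0013 -0.0091]
0.441 [-0.0009 -0.0137]
0.588 [ 0.0002 -0.0182]
0.734 [ 0.0019 -0.0225]
```

apply_moves:
  commands:
    - [0, 0, 0.147, -0.0046, 0.0005, 0, 18]
    - [0, 0, 0.294, -0.0092, 0.0003, 0, 18]
    - [0, 0, 0.441, -0.0138, -0.0005, 0, 18]
    - [0, 0, 0.588, -0.0181, -0.002, 0, 18]
    - [0, 0, 0.734, -0.0222, -0.0041, 0, 18]

```text
time: 6.1
tool_pos: [0.5086, 0.4338, 0.0562]
ee_rot: [3.138, 0.001, 2.129]
wrist_force: [2.5, 0.1, -1.1]
width: 0.0169
finger_force: 1.1
```

apply_moves:
  commands:
    - [0, 0, 0.147, -0.0038, -0.0027, 0, 18]
    - [0, 0, 0.294, -0.0071, -0.0059, 0, 18]
    - [0, 0, 0.441, -0.0099, -0.0096, 0, 18]
    - [0, 0, 0.588, -0.0121, -0.0136, 0, 18]
    - [0, 0, 0.734, -0.0137, -0.018, 0, 18]

```text
time: 6.6
tool_pos: [0.4946, 0.4163, 0.0563]
ee_rot: [3.138, 0.002, 2.863]
wrist_force: [1.0, 2.1, -0.8]
width: 0.0171
finger_force: 1.0
```

apply_moves:
  commands:
    - [0, 0, 0.147, -0.001, -0.0045, 0, 18]
    - [0, 0, 0.294, -0.0013, -0.0091, 0, 18]
    - [0, 0, 0.441, -0.0009, -0.0137, 0, 18]
    - [0, 0, 0.588, 0.0002, -0.0182, 0, 18]
    - [0, 0, 0.734, 0.0019, -0.0225, 0, 18]

```text
time: 7.1
tool_pos: [0.496, 0.3941, 0.0564]
ee_rot: [3.139, 0.003, -2.686]
wrist_force: [0.7, 2.9, -1.5]
width: 0.017
finger_force: 1.0
```

Run:
```python
from pol import *
s=snap('side');a=s['pixels'];s2=snap('scene');b=s2['pixels'];w=snap('wrist')
f=lambda x:cv2.resize(x[:,:,::-1],(400,300),interpolation=2)
t=cv2.cvtColor(top(w,w['pixels'],(.524,.4067),.044,.08,300),cv2.COLOR_RGB2BGR)
cv2.imwrite('pics/v4.png',np.vstack([np.hstack([f(b[165:270,230:370]),f(a[180:285,230:370])]),np.hstack([f(w['pixels']),cv2.resize(t,(400,300))])]))
o=get_obs();print(o['time'],o['tool_pos'],o['ee_rot'],o['wrist_force'],o['width'],o['joint_positions'])
```

```text
7.25 [0.4960739  0.3931474  0.05632416] [ 3.14126001e+00  1.40776708e-03 -2.69556509e+00] [-0.00075834  0.00758714  0.74015415] 0.01673462795905222 [ 5.80544658e-01  3.38215928e-01  1.37205247e+00  1.42245976e-04
  1.42988460e+00 -1.43629934e+00]
```

View pics/v4.png

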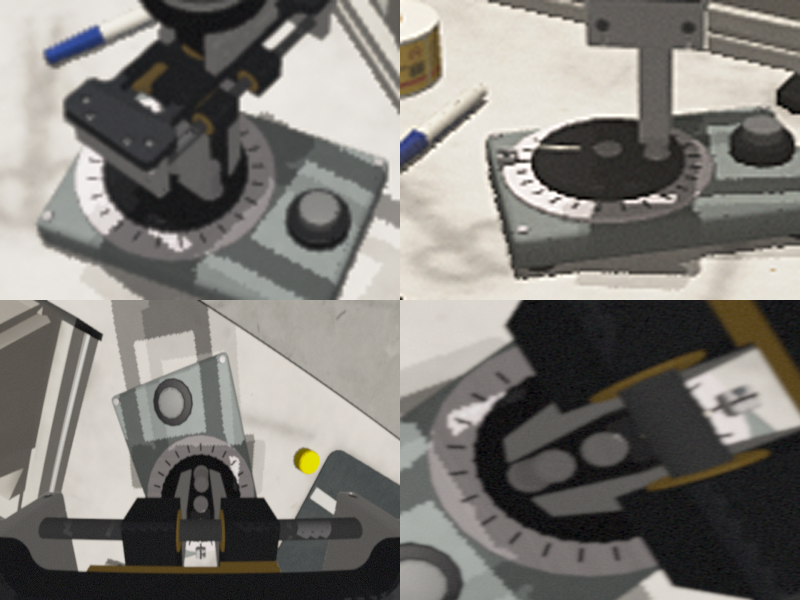

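apply_moves:
  commands:
    - [0, 0, 0, 0, 0, 0, 25]
    - [0, 0, 0, 0, 0, 0, 25]
    - [0, 0, 0, 0, 0, 0.02, 25]
    - [0, 0, 0, 0, 0, 0.06, 25]
    - [0, 0, 0, 0.02, 0.01, 0.09, 25]

```text
time: 7.75
tool_pos: [0.5144, 0.4027, 0.1476]
ee_rot: [3.142, -0.001, -2.693]
wrist_force: [1.3, 0.5, 0.5]
width: 0.0234
finger_force: 0.0
```

apply_moves:
  commands:
    - [0, 0, 0, 0.02, 0.01, 0.02, 25]
    - [0, 0, 0, 0.05, 0.025, 0.04, 25]
    - [0, 0, 0, 0.07, 0.035, 0.06, 25]
    - [0, 0, 0, 0.07, 0.035, 0.07, 25]
    - [0, 0, 0, 0.07, 0.035, 0.07, 25]

```text
time: 8.25
tool_pos: [0.586, 0.4382, 0.2171]
ee_rot: [3.141, 0.002, -2.693]
wrist_force: [-0.1, -0.6, -0.4]
width: 0.0234
finger_force: 0.0
```

```bash
cat > meas.py <<'E'
from pol import *
from scipy.signal import find_peaks
from scipy.optimize import least_squares
s=snap('wrist'); g=cv2.cvtColor(s['pixels'],cv2.COLOR_RGB2GRAY); c=np.array([.5238,.4069])
for it in range(3):
    b=cv2.GaussianBlur(polar(s,g,c,.034,.054,.060).mean(0)[None].astype(np.float32),(0,0),3)[0]
    pk,_=find_peaks(-b,prominence=8); d=pk/4
    ph=np.angle(np.exp(1j*np.radians(d*24)))
    r=least_squares(lambda p:np.angle(np.exp(1j*(np.radians(d*24)-24*(p[0]+(p[1]*np.sin(np.radians(d))-p[2]*np.cos(np.radians(d)))/57))))/24,[np.radians((25.75)),0,0],loss='soft_l1',f_scale=.01).x
    c=c+r[1:]*1e-3; print('phase deg',np.degrees(r[0]),c,len(d))
for r0,r1 in ((.02,.033),(.033,.046),(.02,.046)):
    a=polar(s,g,c,.044,r0,r1).mean(0); k=np.arange(40,164); i=k[a[k].argmax()]; w=np.arange(i-14,i+15); v=np.clip(a[w]-np.percentile(a[w],30),0,None); print('index',(w*v).sum()/v.sum()/4)
for q,z in dict(dial_centre=.044,index_mark=.044,target_line=.034,peg=.072,set_button_top=.052).items():
    r=place_of('wrist',q)
    if r: P=at(s,r[0]['pixel'],z); print(q,round(r[0]['score'],2),np.round(P,4),np.degrees(np.arctan2(*(P[:2]-c)[::-1])))
t=top(s,g,c,.034,.075,560); u=top(s,g,c,.044,.05,560)
cv2.imwrite('pics/v5.png',np.hstack([t[:,240:][:400,:320],u[:400,200:520]]))
o=get_obs();print(o['time'],o['tool_pos'],o['ee_rot'],o['wrist_force'])
E
python3 meas.py
```

```text
phase deg 25.868167138420322 [0.52242551 0.40741735] 23
phase deg 25.87553222853867 [0.51968151 0.4084764 ] 23
phase deg 25.84674604720947 [0.51414312 0.41059816] 23
index 8.462454945935123
index 12.237486652429258
index 11.277975512528476
dial_centre 0.97 [0.5251 0.4028 0.044 ] -35.490528772491395
index_mark 0.65 [0.5687 0.429  0.044 ] 18.683673589730674
target_line 0.75 [0.5682 0.4282 0.034 ] 18.062358261177664
peg 0.58 [0.4981 0.3913 0.072 ] -129.66755839648343
set_button_top 0.75 [0.447  0.3344 0.052 ] -131.37421883269297
8.55 [0.58460081 0.43751654 0.21465863] [-3.14147852e+00 -1.97362964e-03 -2.69223995e+00] [ 0.02588708 -0.00290729 -0.2131095 ]
```

View pics/v5.png

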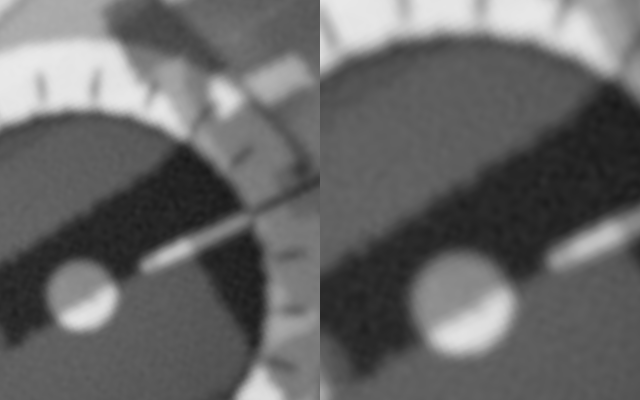

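```bash
sed -i 's/c=c+r\[1:\]/c=c-r[1:]/; s/range(3)/range(4)/; s/v5/v6/; s/np.arange(40,164)/np.arange(70,140)/; s/\[.5238,.4069\]/[.525,.4055]/' meas.py
cat >> meas.py <<'E'
# index line by centroid per radius, in mm offset from the target direction
ph=r_ph
for z,r0,r1 in((.044,.022,.047),(.034,.052,.0595)):
    P=polar(s,g,c,z,r0,r1,n=3600,m=12)[:,180:360].astype(float)
    P=cv2.GaussianBlur(P,(0,0),2)
    k=P.argmax(1) if z>.04 else P.argmin(1)
    print(z,np.round(np.linspace(r0,r1,12)*1e3,1),np.round(18+k/10,1))
E
sed -i 's/^    c=c-r/    r_ph=r[0]; c=c-r/' meas.py; python3 meas.py
```

```text
phase deg 25.903031434867998 [0.52532674 0.40654402] 23
phase deg 25.92223364049267 [0.5253346  0.40652138] 23
phase deg 25.943249155062258 [0.52533519 0.40653879] 23
phase deg 25.932604758541295 [0.52535009 0.40653882] 23
index 24.504199066874026
index 24.855664050429517
index 24.71719711754992
dial_centre 0.81 [0.526  0.4107 0.044 ] 81.68867023776625
index_mark 0.94 [0.567  0.4267 0.044 ] 25.817411047206896
target_line 0.69 [0.5688 0.4298 0.034 ] 28.207664428469975
peg 0.69 [0.4437 0.5077 0.072 ] 128.92332029285424
set_button_top 0.56 [0.4502 0.3329 0.052 ] -135.5738852747312
8.85 [0.58552248 0.43783428 0.21545243] [ 3.14150857e+00 -1.84631213e-04 -2.69241833e+00] [ 0.28217396  0.1949193  -0.55915519]
0.044 [22.  24.3 26.5 28.8 31.1 33.4 35.6 37.9 40.2 42.5 44.7 47. ] [24.5 24.5 24.6 24.7 24.8 24.9 24.9 24.8 24.7 24.7 24.7 24.7]
0.034 [52.  52.7 53.4 54.  54.7 55.4 56.1 56.8 57.5 58.1 58.8 59.5] [26.  25.9 25.9 25.9 25.8 25.8 25.8 25.8 25.8 25.8 25.8 25.9]
```

View pics/v6.png

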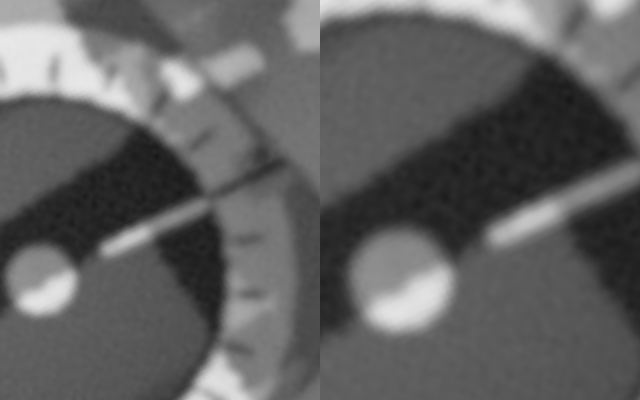

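apply_moves:
  commands:
    - [0, 0, 0, -0.04, -0.02, -0.01, 25]
    - [0, 0, 0, -0.08, -0.04, -0.03, 25]
    - [0, 0, 0, -0.09, -0.045, -0.07, 25]
    - [0, 0, 0, -0.09, -0.045, -0.1, 25]
    - [0, 0, 0, -0.09, -0.045, -0.1, 25]

```text
time: 9.35
tool_pos: [0.4923, 0.3908, 0.11]
ee_rot: [-3.14, -0.01, -2.692]
wrist_force: [-0.6, -1.0, -0.7]
width: 0.0237
finger_force: 0.0
```

apply_moves:
  commands:
    - [0, 0, 0, 0, 0, -0.03, 25]
    - [0, 0, 0, 0, 0, -0.05, 25]
    - [0, 0, 0, 0, 0, -0.06, 25]
    - [0, 0, 0, 0, 0, -0.06, 25]
    - [0, 0, 0, 0, 0, -0.06, 18]

```text
time: 9.85
tool_pos: [0.4967, 0.3935, 0.0572]
ee_rot: [3.141, 0.002, -2.692]
wrist_force: [-0.8, 0.6, 0.6]
width: 0.0188
finger_force: 0.0
```

apply_moves:
  commands:
    - [0, 0, 0, 0, 0, 0, 18]
    - [0, 0, 0, 0, 0, 0, 18]
    - [0, 0, 0.01, 0.0001, -0.0003, 0, 18]
    - [0, 0, 0.02, 0.0003, -0.0006, 0, 18]
    - [0, 0, 0.02, 0.0003, -0.0006, 0, 18]

```text
time: 10.35
tool_pos: [0.4961, 0.393, 0.0562]
ee_rot: [3.14, 0.001, -2.672]
wrist_force: [-1.1, 2.1, 1.0]
width: 0.0172
finger_force: 0.9
```

Run:
```python
from h import *
s=snap('side');o=get_obs();print(o['time'],o['tool_pos'],o['ee_rot'],o['wrist_force'],o['width'],o['finger_force'])
```

```text
10.4 [0.49603515 0.3929354  0.05605388] [ 3.14052530e+00  1.11741492e-03 -2.67216493e+00] [-0.51901783  1.92290437  1.30053294] 0.01705320780284014 0.9110638685524464
```

apply_moves:
  commands:
    - [0, 0, 0, 0.0002, -0.0004, 0, 18]
    - [0, 0, 0, 0.0002, -0.0004, 0, 18]
    - [0, 0, 0, 0.0002, -0.0004, 0, 18]
    - [0, 0, 0, 0.0002, -0.0004, 0, 25]
    - [0, 0, 0, 0.0002, -0.0004, 0, 25]

```text
time: 10.9
tool_pos: [0.4961, 0.3912, 0.0549]
ee_rot: [-3.141, -0.001, -2.673]
wrist_force: [0.5, 1.0, 0.1]
width: 0.0228
finger_force: 0.0
```

apply_moves:
  commands:
    - [0, 0, 0, 0, 0, 0.02, 25]
    - [0, 0, 0, 0, 0, 0.06, 25]
    - [0, 0, 0, 0.02, 0.01, 0.1, 25]
    - [0, 0, 0, 0.06, 0.03, 0.13, 25]
    - [0, 0, 0, 0.09, 0.045, 0.16, 25]

```text
time: 11.4
tool_pos: [0.587, 0.4367, 0.2168]
ee_rot: [-3.141, 0.0, -2.673]
wrist_force: [0.7, -0.1, 0.1]
width: 0.0237
finger_force: 0.0
```

```bash
sed -i 's/v6/v7/' meas.py; python3 -c "from h import *;[snap('wrist') for _ in range(4)]"; python3 meas.py
```

```text
phase deg 25.937298768787407 [0.52501702 0.40632174] 24
phase deg 25.928299802686556 [0.52504937 0.40629317] 24
phase deg 25.9358410716637 [0.52501444 0.40632446] 24
phase deg 25.928299802686556 [0.52504678 0.40629589] 24
index 26.07020573108009
index 26.407531023936947
index 26.314334280058524
dial_centre 0.65 [0.5283 0.4042 0.044 ] -32.42919278579963
index_mark 0.98 [0.5697 0.4275 0.044 ] 25.373475567441837
target_line 0.96 [0.5687 0.4306 0.034 ] 29.14859759110926
peg 0.58 [0.4967 0.391  0.072 ] -151.6647868209821
set_button_top 0.74 [0.4487 0.3307 0.052 ] -135.29082147194768
11.9 [0.58478857 0.43627579 0.21471347] [-3.14140850e+00 -2.23550409e-03 -2.67209979e+00] [-0.11904712  1.07004764  0.62619127]
0.044 [22.  24.3 26.5 28.8 31.1 33.4 35.6 37.9 40.2 42.5 44.7 47. ] [26.2 26.1 26.1 26.1 26.2 26.2 26.3 26.3 26.4 26.4 26.4 26.4]
0.034 [52.  52.7 53.4 54.  54.7 55.4 56.1 56.8 57.5 58.1 58.8 59.5] [26.1 26.1 26.1 26.1 26.  26.  26.  26.  26.  26.  26.  26. ]
```

apply_moves:
  commands:
    - [0, 0, 0, -0.035, -0.025, 0, 0]
    - [0, 0, 0, -0.07, -0.05, 0, 0]
    - [0, 0, 0, -0.105, -0.076, -0.01, 0]
    - [0, 0, 0, -0.139, -0.101, -0.03, 0]
    - [0, 0, 0, -0.139, -0.101, -0.06, 0]

```text
time: 12.4
tool_pos: [0.4431, 0.3335, 0.1568]
ee_rot: [3.142, 0.001, -2.672]
wrist_force: [1.0, 0.7, 0.5]
width: -0.0001
finger_force: 0.0
```

apply_moves:
  commands:
    - [0, 0, 0, 0, 0, -0.03, 0]
    - [0, 0, 0, 0, 0, -0.06, 0]
    - [0, 0, 0, 0, 0, -0.08, 0]
    - [0, 0, 0, 0, 0, -0.09, 0]
    - [0, 0, 0, 0, 0, -0.09, 0]

```text
time: 12.9
tool_pos: [0.4456, 0.335, 0.0639]
ee_rot: [-3.141, -0.003, -2.672]
wrist_force: [-0.1, -0.0, -0.8]
width: 0.0008
finger_force: 0.0
```

Run:
```python
from h import *
a=snap('scene')['pixels'];b=snap('side')['pixels']
f=lambda x:cv2.resize(x[:,:,::-1],(400,300),interpolation=2)
cv2.imwrite('pics/v8.png',np.hstack([f(a[165:270,260:400]),f(b[170:275,270:410])]))
o=get_obs();print(o['time'],o['tool_pos'],o['wrist_force'],o['width'])
```

```text
13.0 [0.44746271 0.33615909 0.06657742] [-0.13049331  0.60094412  0.39628773] 0.00048758666885105134
```

View pics/v8.png

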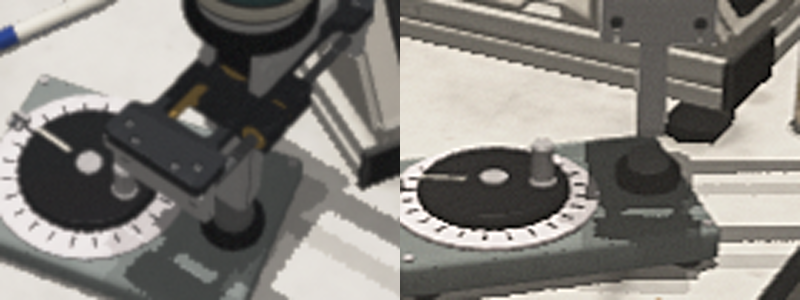

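apply_moves:
  commands:
    - [0, 0, 0, 0, 0, -0.008, 0]
    - [0, 0, 0, 0, 0, -0.014, 0]
    - [0, 0, 0, 0, 0, -0.019, 0]
    - [0, 0, 0, 0, 0, -0.023, 0]
    - [0, 0, 0, 0, 0, -0.024, 0]

```text
time: 13.5
tool_pos: [0.448, 0.3365, 0.0459]
ee_rot: [3.141, 0.003, -2.672]
wrist_force: [-6.1, -5.5, 21.6]
width: 0.0002
finger_force: 10.6
```

apply_moves:
  commands:
    - [0, 0, 0, 0, 0, 0, 0]
    - [0, 0, 0, 0, 0, 0, 0]
    - [0, 0, 0, 0, 0, 0, 0]
    - [0, 0, 0, 0, 0, 0, 0]
    - [0, 0, 0, 0, 0, 0, 0]

```text
time: 14.0
tool_pos: [0.448, 0.3364, 0.046]
ee_rot: [3.141, 0.003, -2.672]
wrist_force: [-5.6, -3.0, 17.3]
width: 0.0002
finger_force: 8.8
```

Bottomed at 46 mm with about 17 N, so the button is fully down. Release and retreat.

apply_moves:
  commands:
    - [0, 0, 0, 0, 0, 0.01, 0]
    - [0, 0, 0, 0, 0, 0.03, 0]
    - [0, 0, 0, 0, 0, 0.07, 0]
    - [0, 0, 0, 0, 0, 0.11, 0]
    - [0, 0, 0, 0, 0, 0.15, 0]

```text
time: 14.5
tool_pos: [0.4467, 0.3356, 0.1923]
ee_rot: [-3.142, -0.001, -2.672]
wrist_force: [0.8, 0.4, 0.1]
width: 0.0006
finger_force: 0.0
```

apply_moves:
  commands:
    - [0, 0, 0, 0.03, 0.025, 0.02, 0]
    - [0, 0, 0, 0.06, 0.045, 0.02, 0]
    - [0, 0, 0, 0.1, 0.07, 0.02, 0]
    - [0, 0, 0, 0.138, 0.1, 0.02, 0]
    - [0, 0, 0, 0.138, 0.1, 0.02, 0]

```text
time: 15.0
tool_pos: [0.5884, 0.4379, 0.2014]
ee_rot: [-3.141, -0.01, -2.673]
wrist_force: [-0.4, -1.2, -1.4]
width: 0.0001
finger_force: 0.0
```

```bash
sed -i 's/v7/v9/' meas.py; python3 -c "
from h import *
for _ in range(4): s=snap('side','side9.png')
s=snap('scene')
for q in('bottle_front','cap_stray','marker_black'):
    r=place_of('scene',q); print(q,r and at(s,r[0]['pixel'],0))
"; python3 meas.py
```

```text
bottle_front [0.39471804 0.14186133 0.        ]
cap_stray [0.47538688 0.33079184 0.        ]
marker_black [0.69207698 0.38886635 0.        ]
phase deg 25.930612419890252 [0.52532361 0.40645192] 24
phase deg 25.937038756362792 [0.52534165 0.40647357] 24
phase deg 25.927012444547852 [0.52533627 0.40644352] 24
phase deg 25.937038756362792 [0.52535431 0.40646517] 24
index 26.327084164339844
index 26.578265143137973
index 26.49377837565159
dial_centre 0.58 [0.526  0.4041 0.044 ] -75.00506958029096
index_mark 0.51 [0.4454 0.3312 0.044 ] -136.75711414347256
target_line 0.77 [0.5699 0.4264 0.034 ] 24.108170895064255
peg 0.76 [0.4965 0.3896 0.072 ] -149.6724597642873
set_button_top 0.62 [0.4492 0.335  0.052 ] -136.82101602245916
15.7 [0.58495765 0.43577293 0.21203682] [ 3.14142948e+00  6.16004999e-04 -2.67240828e+00] [ 0.25350832 -0.09136247 -0.33043847]
0.044 [22.  24.3 26.5 28.8 31.1 33.4 35.6 37.9 40.2 42.5 44.7 47. ] [26.4 26.4 26.4 26.5 26.5 26.6 26.6 26.6 26.6 26.6 26.6 26.6]
0.034 [52.  52.7 53.4 54.  54.7 55.4 56.1 56.8 57.5 58.1 58.8 59.5] [26. 26. 26. 26. 26. 26. 26. 26. 26. 26. 26. 26.]
```

View pics/side9.png

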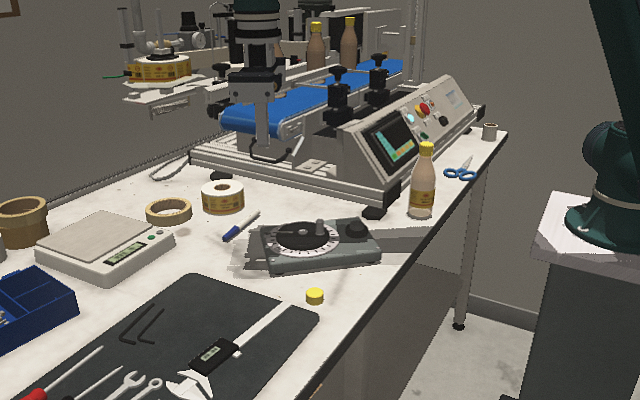

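The side view shows the cap at (315,296), the marker at (241,226) and the bottle at (423,180), all where they were. The arm is clear, and the index is within about 0.5° of the rider line.

```bash
python3 -c "
from bench import *
print(close_job())"
```

```text
the job is handed in; nothing more can be done
None
```

The dial's index mark is within about 0.5° of the rider's scale line; I then pressed the button fully down (46 mm, about 17 N) and let go, left the bottle, cap and marker pen alone, and handed the job in after about 16 s of robot time; I did not measure the button's return or the dial's seating.

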